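# Tuck a mount flashing under the slates and hold it flat

### The job

Pick up the aluminium mount flashing by its L-foot and slide its plain upper edge in under the free lower edges of the upper slates on the roof section, up to the blue lap line and square to the slates, with the foot centred on the red chalk line; go in flat through the gap, without prising the slates up. Finish while still holding it there, pressed down flat on the lower slates with a firm push of about 15 N, ready for a workmate to drive the screw, and leave everything else on the bench and roof as it is.

Things in the scene. Friction and masses are not known exactly. Their poses are not given: they have to be found in the camera images.
- flashing: loose mount flashing: flat aluminium plate 200 (x) by 180 (y) by 3 mm with a bolted-on L-foot, 0.35 to 0.55 kg, lying flat on the bench. Origin: centre of the plate's underside; +x points to the plain upper edge, z up. Centre of mass within 10 mm of the foot's upright, so it hangs level there. No reading while the fingers hold it.
- upper_edge (a point): middle of the flashing's plain upper edge, the one to be tucked in, on the underside (flashing x = +100, y = 0, z = 0 mm)
- lap_line (a point): middle of the dark blue lap line printed right across the top face of the plate, 60 mm from the upper edge (flashing x = +40, y = 0, z = +3 mm); done right, it lies at the slates' butt line
- foot_top (a point): centre of the top of the L-foot's upright (flashing x = -15, y = 0, z = +87 mm): a flat bar 8 mm thick along flashing x and 40 mm wide along y. Grip it from above across its 8 mm; keep the fingertips 30 mm or more above the plate's underside, clear of the foot's base, dome and bolt head (flashing x = -71 to -5 mm, up to 25 mm high).
- roof: section of slated roof, level, fixed on the bench, 440 mm wide (y) by 435 mm (x = -205 at the eave to +230). Origin: at mid width on the butt line (free lower edge of the upper course), level with the bench top; +x up the roof, z up. The lower course is a flat face at z = 60 mm, bare from x = -200 to 0 and running on under the upper course to x = +120 mm.
- butt_middle (a point): middle of the lower edge (butt) of the middle upper slate, on its underside (roof x = 0, y = 0, z = 65 mm). The three upper slates (mid grey; the lower course is darker) are 7 mm thick, undersides at z = 65 mm: under them is a slot 5 mm high and 120 mm deep, open towards the eave. From x = +120 mm on they are nailed down.
- chalk: straight red chalk line up the roof section from eave to head, 4 mm wide, parallel to the roof's x axis, up to 50 mm either side of the roof's middle. Origin: where it crosses the butt line, on the face of the lower course; x up the roof along the line, y across.
- slate_right (a joint): how far the right slate of the upper course (144 mm wide, centred at roof y = -147.5 mm) is bent up, in rad: 0 at rest; its butt rises 12 mm per 0.1 rad. It is sprung down lightly: some 3 N under the butt start to lift it, 8 N bend it 0.1 rad.
- slate_middle (a joint): how far the middle slate of the upper course (144 mm wide, centred at roof y = 0 mm) is bent up, in rad: 0 at rest; its butt rises 12 mm per 0.1 rad. It is sprung down lightly: some 3 N under the butt start to lift it, 8 N bend it 0.1 rad.
- slate_left (a joint): how far the left slate of the upper course (144 mm wide, centred at roof y = 147.5 mm) is bent up, in rad: 0 at rest; its butt rises 12 mm per 0.1 rad. It is sprung down lightly: some 3 N under the butt start to lift it, 8 N bend it 0.1 rad.
- spare_foot: a second, loose L-foot of bare aluminium standing on the bench by itself (no plate), 52 x 40 x 76 mm; origin under its middle. A bystander: leave it alone.
- drill: red and black cordless drill standing on its battery, about 240 x 75 x 195 mm; origin under the battery. A bystander: leave it alone.
- screw_tub: red open tub of lag screws, 110 x 100 x 55 mm; origin under its centre. A bystander: leave it alone.
- sealant: white and orange sealant cartridge standing upright, 50 mm across, 300 mm tall with its nozzle; origin under its centre. A bystander: leave it alone.
- tape_measure: yellow tape measure, 75 x 42 x 70 mm tall; origin under its centre. A bystander: leave it alone.
- flat_bar: blue flat pry bar lying on the bench, 40 x 290 x 5 mm with one end turned up 30 mm; origin under its centre. A bystander: leave it alone.
- chalk_reel: blue chalk-line reel lying on the nailed head of the roof section's upper course, 115 x 55 x 40 mm; origin under its body. A bystander: leave it alone.

How it is judged:
On the way, in this order (a step that is already met when the one before it is completed fails the run):
1. the flashing is picked up clear of the bench in the fingers (height (world z) of flashing above 0.05 m and contact force between the fingers and flashing above 3 N), for 0.2 s.
2. its upper edge has gone in under the butts of the upper slates, flat in the gap (z of upper_edge in the frame of roof between 0.057 and 0.0635 m and x of upper_edge in the frame of roof above 0.02 m and y of foot_top in the frame of chalk between -0.1 and 0.1 m), for 0.1 s.
At the end, for the whole second after the job is handed in: Upper edge 60 +-11 mm under the upper slates, plate flat on the lower course (tilt < 0.025 rad), square within 0.07 rad, foot within 10 mm of the chalk line; fingers still on it, 9 to 45 N between it and the roof; every upper slate up less than 0.033 rad; nothing else disturbed (z of upper_edge in the frame of roof between 0.057 and 0.0635 m and x of upper_edge in the frame of roof between 0.049 and 0.071 m and y of foot_top in the frame of chalk between -0.01 and 0.01 m and angle between the x axis of flashing and the x axis of roof, either way round below 0.07 rad and angle between flashing's own z axis and vertical below 0.025 rad and contact force between flashing and roof between 9 and 45 N and contact force between the fingers and flashing above 3 N and linear speed of flashing below 0.01 m/s and value of joint each of slate_right, slate_middle, slate_left below 0.033 rad); the arm keeps its last pose, push and grip.
It fails at once if an upper slate is prised up more than 8 mm at its butt (value of joint any of slate_right, slate_middle, slate_left above 0.067 rad).
It fails at once if a bystander is disturbed (moved over 20 mm) (distance of any of spare_foot, drill, screw_tub, sealant, tape_measure, flat_bar, chalk_reel from where it was at the start of the episode above 0.02 m).
It also fails if it takes over 48 s, if anything falls off the work surface, if the arm or the gripper's body presses on something with over 40 N, if the wrist force passes 120 N, or if a joint passes its speed limit or range.

### The arm

A 7-joint arm with a two-finger parallel gripper is mounted at the origin on the work surface. World frame = base frame: x ahead of the robot, y to its left, z up, the work surface at z = 0. Lengths are in m, angles in rad, forces in N, time in s.
With the tool pointing down it reaches from about 0.425 to 0.925 m from the base axis. Payload 6.8 kg.
Tool frame: the origin (TCP) lies at the very end of the fingers, on their centre line; the grasp point (between the pads) lies bot.tcp_to_grasp behind it (bot.tcp_to_grasp is the distance from the TCP to the grasp point, in m); z points along the fingers, y is the line along which they close (so a half turn about z gives the same grasp; the last joint's range is limited). The gripper opens to 85 mm and grips with 20 to 120 N. Pads are 22 mm wide; open, the fingers measure 114 mm over their backs; the gripper's body (76 mm by 85 mm) begins 54 mm behind the grasp point. The pads swing forward as they close: fully open they stand 13 mm farther back than shut.
Start: joints at [1.235, 0.477, 0.022, 1.555, -0.011, 1.109, -0.083], TCP at [0.152, -0.658, 0.231] pointing down, gripper open.
Joint ranges: [-2.96, 2.96], [-0.34, 2.1], [-1.41, 1.46], [0.24, 2.44], [-1.37, 4.51], [0.17, 1.92], [-2.96, 2.96]. Speed limits (rad/s): [2.39, 2.39, 3.14, 3.14, 3.14, 3.14, 3.14].

### API

Orientations are given as a unit quaternion [w, x, y, z].
In Python, from station import bot gives the robot as it stands.
- The arm moves only by the tool servo_tool, never from a script. Its argument "motion" is a list that holds one entry, the list of rows, each a list of 7 numbers: the shift along the tool's x, y, z in m, then the turn, a rotation vector about the tool's x, y, z in units of 5 degrees (1.0 is 5 degrees), then the opening, from 0 (shut) to 1 (fully open). A call has 1 to 20 rows; each row is the pose to reach, as a shift and turn from the pose commanded when the call began, along the tool's axes at that moment; what a row does not reach only later rows make up. A row lasts 1/12 s, in which the tool goes at most 41.7 mm and 7.16 degrees, less where a joint would pass 70% of its speed; a pose out of reach is approached as far as the arm can. A call with a gripper value outside its range is refused whole. The fingers move at their own pace and stop on an object; "grip_force" is the grip in N (left out, the last holds). Time passes only in rows, so rows that repeat a pose let the fingers close. It gives the time, the measured TCP pose, the force, the opening and the grip force at its end, in the units of the state.
- bot.get_obs(): the state, without advancing time (a new reading comes with each control period).
- bot.read_camera(name): name is "scene" or "top" or "wrist"; returns a dict with "img" (420x560x3 uint8, red, green, blue), "K" (3x3 intrinsics, pixels), "pose" (4x4, takes a point from camera to world coordinates). Camera axes: x right, y down, z forward; pixel columns grow to the right and rows downward; lengths in m; the calibration is good to about 2 mm. A picture is of the moment at which its call begins. There is no depth.
- bot.hand_in(): hands the job in; it is judged then, once.
The state is a dict: "t": time; "q": joint angles; "joint_vel": joint speeds; "joint_torque": joint torques, N m; "eef_pos": TCP position; "tool_rot": TCP orientation; "contact_force": force on the tool from outside, world axes, zero at the start; "torque": the same for the moment, N m; "gripper_width": opening from 0.0 (shut) to 1.0 (fully open); "grasp_force": force on a finger pad.
Only numpy, scipy, OpenCV 4.12 (cv2) and the standard library are available. Lean on these libraries where they do the work, as an engineer would, in place of code of your own. Each camera call takes 0.05 s, during which the arm holds its last target. There are 200 camera calls.

## Working session

There is one attempt and no reset: what is moved stays moved. The work goes in short steps, Python scripts to look and compute and a tool call to move; the robot and the scene stay as the last step left them, time stands still between calls to the robot, and variables do not carry over. Pictures are saved under pics/ and viewed, at most 10 in all, crops included, and the job is handed in when it is done.

Besides the shell and the picture viewer there is one more tool, called in YAML: its name, and indented under it one key for each argument. servo_tool: Moves the arm, as the interface text tells. Its arguments: {"type":"object","properties":{"motion":{"type":"array"},"grip_force":{"type":"number"}},"required":["motion"]}

```bash
mkdir -p pics; cat > h.py <<'E'
import numpy as np, cv2
from scipy.spatial.transform import Rotation as R
from station import bot
def ray(c,uv):
    K=np.array(c["K"]);P=np.array(c["pose"])
    d=P[:3,:3]@np.linalg.solve(K,[uv[0],uv[1],1.]);return P[:3,3],d
def at_z(c,uv,z):
    o,d=ray(c,uv);return o+d*(z-o[2])/d[2]
def proj(c,p):
    K=np.array(c["K"]);P=np.array(c["pose"])
    q=K@(P[:3,:3].T@(np.array(p)-P[:3,3]));return q[:2]/q[2]
E
python3 - <<'E'
from h import *
import pickle
print(bot.get_obs(), bot.tcp_to_grasp)
for n in("top","scene"):
    c=bot.read_camera(n);pickle.dump({k:np.array(c[k]) for k in("img","K","pose")},open(n+"0.pkl","wb"))
    cv2.imwrite(f"pics/{n}0.png",cv2.resize(c["img"][:,:,::-1],(800,600),interpolation=cv2.INTER_CUBIC));print(n,c["K"],c["pose"])
E
```

```text
{'t': 0.0, 'q': array([ 1.23488819,  0.47779819,  0.02230462,  1.5564834 , -0.01150183,
        1.10930225, -0.0830742 ]), 'joint_vel': array([-0.00116159, -0.00083842, -0.00106397,  0.00111188,  0.00033705,
       -0.00162358, -0.00257996]), 'joint_torque': array([-1.04982093e-03, -5.96454155e+01,  1.60773374e+00, -2.81196588e+01,
        1.24791704e-02,  9.35071061e-03,  4.14354042e-05]), 'eef_pos': array([ 0.15231126, -0.65696329,  0.23031283]), 'tool_rot': array([-9.16920213e-04,  9.93515109e-01,  1.13696353e-01, -1.65970455e-04]), 'contact_force': array([ 0.04079517, -0.41736934, -0.18054469]), 'torque': array([-0.01361067,  0.02641345,  0.04059569]), 'grasp_force': 0.0, 'gripper_width': 1.0002788021320044} 0.0187
top [[380.76124812   0.         277.81505522]
 [  0.         380.76124812 205.55199272]
 [  0.           0.           1.        ]] [[-6.23796558e-03 -9.93583065e-01  1.12932635e-01  4.37693921e-01]
 [-9.99905242e-01  7.58352120e-03  1.14890063e-02 -2.73954567e-04]
 [-1.22717092e-02 -1.12850266e-01 -9.93536221e-01  1.46739349e+00]
 [ 0.00000000e+00  0.00000000e+00  0.00000000e+00  1.00000000e+00]]
scene [[407.25979087   0.         276.11915054]
 [  0.         407.25979087 215.67093392]
 [  0.           0.           1.        ]] [[ 0.5978517   0.68090469 -0.42301553  1.15927444]
 [ 0.80158753 -0.51147006  0.3096059  -0.42137912]
 [-0.00554767 -0.52418239 -0.85158795  1.24927777]
 [ 0.          0.          0.          1.        ]]
```

View pics/top0.png

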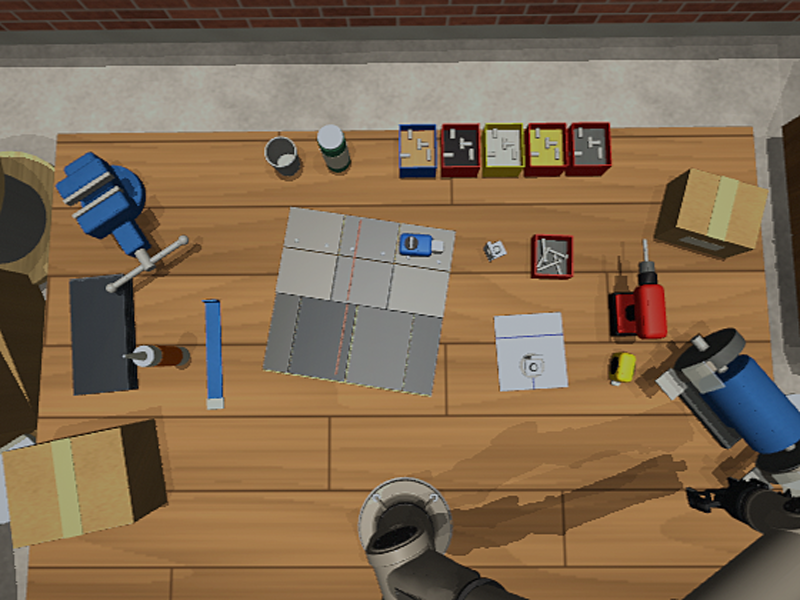

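View pics/scene0.png

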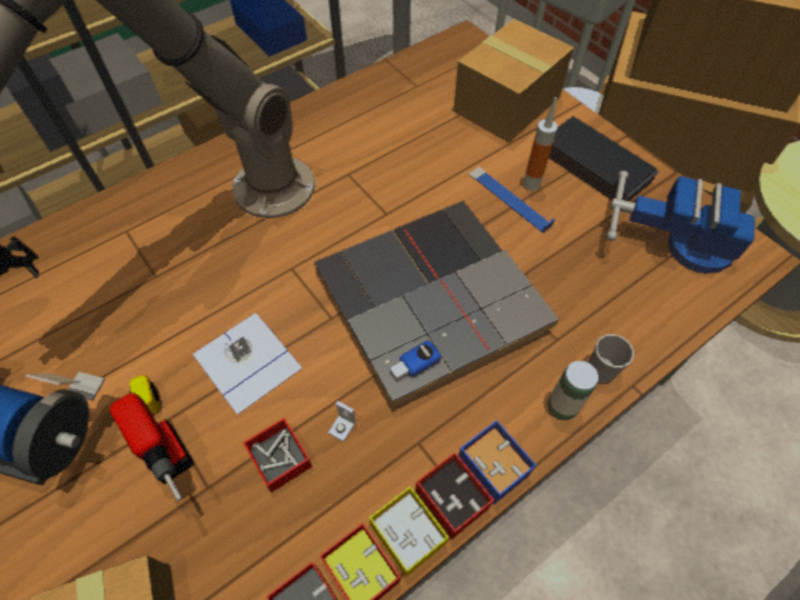

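The top view shows the flashing at about (531,352) with its lap line toward the far side. The roof lies at (265..455, 208..395), with the butt line from about (275,293) to (445,318) and the chalk crossing it near (350,304). Next I'll enlarge these areas.

```bash
python3 - <<'E'
import pickle,cv2,numpy as np
c=pickle.load(open("top0.pkl","rb"));im=c["img"][:,:,::-1]
a=cv2.resize(im[195:285,180:325],None,fx=5.5,fy=5.5,interpolation=cv2.INTER_CUBIC)
cv2.imwrite("pics/roof.png",a)
b=cv2.resize(im[210:282,338:406],None,fx=8,fy=8,interpolation=cv2.INTER_CUBIC)
cv2.imwrite("pics/fl.png",b);print(a.shape,b.shape)
E
```

```text
(495, 798, 3) (576, 544, 3)
```

View pics/roof.png

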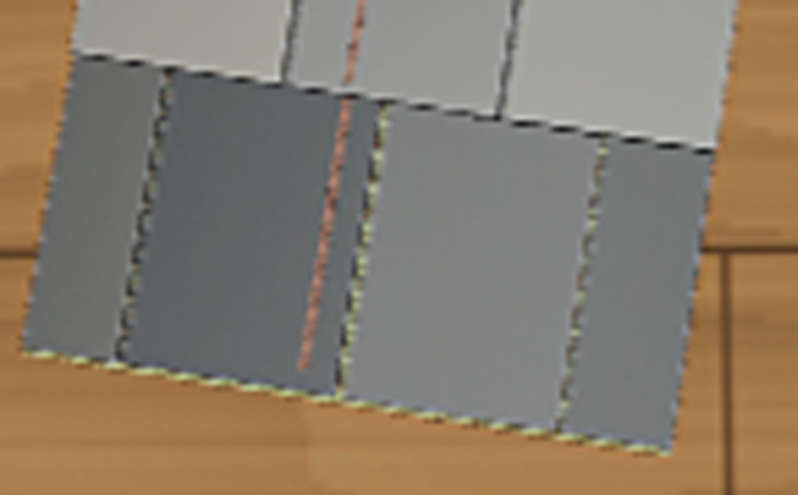

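View pics/fl.png

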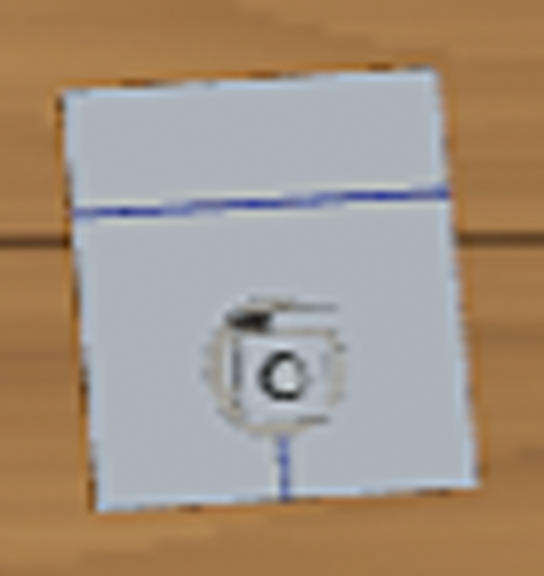

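The roof crop shows the butt line from (78,55) to (712,150), the eave from (22,352) to (668,452), and the chalk from (347,97) to (302,368). The flashing crop shows corners at (63,91), (437,68), (478,486) and (97,510), with the lap line from (73,213) to (448,192).

```bash
cat > est.py <<'E'
from h import *
import pickle
c=pickle.load(open("top0.pkl","rb"))
fr=lambda u,v:((u+.5)/5.5-.5+180,(v+.5)/5.5-.5+195)
ff=lambda u,v:((u+.5)/8-.5+338,(v+.5)/8-.5+210)
Rr=lambda u,v,z=.06:at_z(c,fr(u,v),z)[:2]
F=lambda u,v:at_z(c,ff(u,v),.003)[:2]
UL,UR,BR,BL=[F(*p) for p in((63,91),(437,68),(478,486),(97,510))]
fc=(UL+UR+BR+BL)/4; fx=(UL+UR-BR-BL)/2; fy=(UL+BL-UR-BR)/2
print("flash",fc,np.linalg.norm(fx),np.linalg.norm(fy),np.degrees(np.arctan2(fx[1],fx[0])),np.degrees(np.arctan2(-fy[0],fy[1])))
lm=(F(73,213)+F(448,192))/2; print("lap dist",np.linalg.norm(lm-(UL+UR)/2))
bl,br=Rr(78,55,.068),Rr(712,150,.068); el,er=Rr(22,352),Rr(668,452); c0,c1=Rr(347,97),Rr(302,368)
for n,a,b in(("butt",br,bl),("eave",er,el),("left",el,bl),("right",er,br),("chalk",c1,c0)):
    d=b-a;print(n,a,b,np.linalg.norm(d),np.degrees(np.arctan2(d[1],d[0])))
E
python3 est.py
```

```text
flash [ 0.44826881 -0.33830997] 0.198816343257179 0.18008983215331234 3.204835792852256 3.1830399985975557
lap dist 0.059060848669223565
butt [ 0.53551134 -0.09857161] [0.60272821 0.32772634] 0.43156465477971023 81.0396125941294
eave [ 0.33610154 -0.06693935] [0.40422751 0.36336496] 0.43566379982635123 81.00357642687476
left [0.40422751 0.36336496] [0.60272821 0.32772634] 0.20167458713750747 -10.17838901195886
right [ 0.33610154 -0.06693935] [ 0.53551134 -0.09857161] 0.2019031176393946 -9.013693656758422
chalk [0.3925555  0.17601489] [0.57369339 0.14675805] 0.1834854221790367 -9.175002194632137
```

```bash
cat >> h.py <<'E'
def go(p,yaw,p0=None,R0=None):
    "shift/turn (tool axes, 5deg units) from measured (or given) pose to vertical tool at p with tool-y yaw in deg"
    o=bot.get_obs(); q=o["tool_rot"]
    if R0 is None: R0=R.from_quat(np.roll(q,-1))
    if p0 is None: p0=o["eef_pos"]
    y=np.array([np.cos(np.radians(yaw)),np.sin(np.radians(yaw)),0]);z=np.array([0,0,-1.])
    R1=R.from_matrix(np.c_[np.cross(y,z),y,z])
    s=R0.inv().apply(np.array(p)-p0); r=(R0.inv()*R1).as_rotvec(degrees=True)/5
    print("shift",s.round(4),"turn",r.round(3)); return s,r
E
python3 - <<'E'
from h import *
go([.4333,-.3391,.16],3.19)
E
```

```text
shift [ 0.3456 -0.2461  0.0708] turn [-1.7000e-02 -1.2000e-02 -1.6027e+01]
```

servo_tool:
  motion:
    - [[0.03,-0.02,0.006,0,0,-1.3,1],[0.06,-0.043,0.012,0,0,-2.7,1],[0.09,-0.064,0.018,0,0,-4,1],[0.12,-0.085,0.024,0,0,-5.3,1],[0.15,-0.107,0.03,0,0,-6.7,1],[0.18,-0.128,0.036,0,0,-8,1],[0.21,-0.15,0.042,0,0,-9.5,1],[0.24,-0.17,0.048,0,0,-11,1],[0.27,-0.19,0.054,0,0,-12.4,1],[0.3,-0.213,0.06,0,0,-13.8,1],[0.325,-0.231,0.065,0,0,-15.1,1],[0.34,-0.242,0.069,0,0,-15.8,1],[0.3456,-0.2461,0.0708,-0.017,-0.012,-16.03,1],[0.3456,-0.2461,0.0708,-0.017,-0.012,-16.03,1],[0.3456,-0.2461,0.0708,-0.017,-0.012,-16.03,1],[0.3456,-0.2461,0.0708,-0.017,-0.012,-16.03,1]]

```text
t: 1.43
eef_pos: [0.432, -0.3421, 0.1605]
tool_rot: [0.001, 0.689, 0.725, -0.001]
contact_force: [0.1, -0.3, -0.2]
gripper_width: 1.002
grasp_force: 0.0
```

```bash
python3 - <<'E'
from h import *
go([.4333,-.3391,.037],3.19)
c=bot.read_camera("wrist");im=c["img"].copy()
cv2.imwrite("pics/w1.png",cv2.resize(im[:,:,::-1],(800,600)))
f=[.4333,-.3391]
u=np.array([.9984,.0557]);v=np.array([-.0557,.9984])
for dx in(-.004,.004):
  for dy in(-.02,.02):print((proj(c,[*(np.array(f)+dx*u+dy*v),.087])*800/560).round(0))
E
```

```text
shift [0.0033 0.0015 0.1235] turn [-0.006  0.031 -0.057]
[402. 342.]
[402. 264.]
[418. 342.]
[419. 264.]
```

View pics/w1.png

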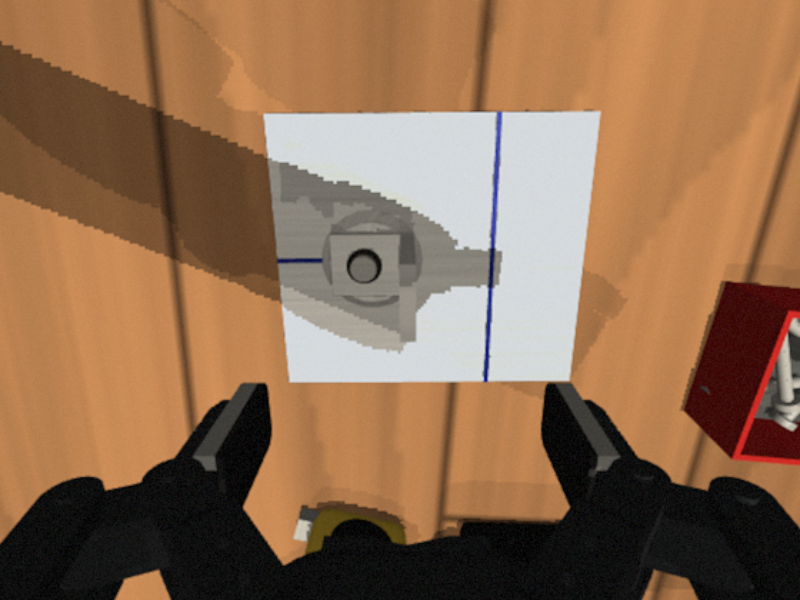

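The wrist view shows the top of the upright at columns 401–416, rows 265–342. That matches the prediction (402–419, 264–342), so I descend.

servo_tool:
  motion:
    - [[0,0,0.02,0,0,0,1],[0,0,0.045,0,0,0,1],[0,0,0.07,0,0,0,1],[0,0,0.09,0,0,0,1],[0,0,0.105,0,0,0,1],[0,0,0.115,0,0,0,1],[0,0,0.12,0,0,0,1],[0,0,0.123,0,0,0,1],[0,0,0.123,0,0,0,1],[0,0,0.123,0,0,0,1]]

```text
t: 2.32
eef_pos: [0.434, -0.3405, 0.0383]
tool_rot: [0.001, 0.687, 0.726, -0.0]
contact_force: [0.4, -0.3, 0.3]
gripper_width: 1.0
grasp_force: 0.0
```

```bash
python3 - <<'E'
from h import *
o=bot.get_obs();print(o["eef_pos"],o["joint_vel"].round(3))
go([.4325,-.3391,.037],3.19)
E
```

```text
[ 0.43400832 -0.3405369   0.03825683] [-0.001 -0.009 -0.002 -0.002 -0.     0.     0.002]
shift [ 0.0015 -0.0014  0.0013] turn [ 0.016  0.029 -0.004]
```

servo_tool:
  motion:
    - [[0.0015,-0.0014,0.001,0,0.03,0,1],[0.0015,-0.0014,0.001,0,0.03,0,0.6],[0.0015,-0.0014,0.001,0,0.03,0,0.3],[0.0015,-0.0014,0.001,0,0.03,0,0],[0.0015,-0.0014,0.001,0,0.03,0,0],[0.0015,-0.0014,0.001,0,0.03,0,0],[0.0015,-0.0014,0.001,0,0.03,0,0],[0.0015,-0.0014,0.001,0,0.03,0,0],[0.0015,-0.0014,0.001,0,0.03,0,0],[0.0015,-0.0014,0.001,0,0.03,0,0],[0.0015,-0.0014,0.001,0,0.03,0,0],[0.0015,-0.0014,0.001,0,0.03,0,0]]
  grip_force: 80

```text
t: 3.32
eef_pos: [0.4323, -0.3386, 0.0367]
tool_rot: [-0.0, 0.687, 0.727, 0.001]
contact_force: [-0.5, 1.2, 3.6]
gripper_width: 0.076
grasp_force: 78.1
```

servo_tool:
  motion:
    - [[0,0,-0.005,0,0,0,0],[0,0,-0.015,0,0,0,0],[0,0,-0.03,0,0,0,0],[0,0,-0.05,0,0,0,0],[0,0,-0.075,0,0,0,0],[0,0,-0.1,0,0,0,0],[0,0,-0.125,0,0,0,0],[0,0,-0.14,0,0,0,0],[0,0,-0.15,0,0,0,0],[0,0,-0.15,0,0,0,0],[0,0,-0.15,0,0,0,0],[0,0,-0.15,0,0,0,0]]

```text
t: 4.32
eef_pos: [0.431, -0.3382, 0.1851]
tool_rot: [-0.002, 0.687, 0.727, 0.0]
contact_force: [0.5, -0.8, -4.8]
gripper_width: 0.079
grasp_force: 78.2
```

```bash
python3 - <<'E'
from h import *
o=bot.get_obs();print(o["eef_pos"],o["contact_force"],o["torque"],o["gripper_width"])
go([.4325,-.3391,.187],3.19)
c=bot.read_camera("wrist");im=c["img"]
cv2.imwrite("pics/w2.png",cv2.resize(im[:,:,::-1],(800,600),interpolation=cv2.INTER_CUBIC))
p=o["eef_pos"];Rt=R.from_quat(np.roll(o["tool_rot"],-1)).as_matrix()
# predicted plate corners in tool frame: tool y=flashing x, tool x=flashing y, z down; TCP .0337 above underside
for fx,fy in((.1,.09),(.1,-.09),(-.1,-.09),(-.1,.09),(.04,.09),(.04,-.09)):
    w=p+Rt@np.array([fy,fx+.015,.0367-.003]);print(fx,fy,(proj(c,w)*800/560).round(1))
E
```

```text
[ 0.43103292 -0.33818499  0.18512116] [ 0.45837307 -0.77591773 -4.8007964 ] [ 0.08548988  0.10004132 -0.03151817] 0.07863892472015577
shift [-0.001   0.0014 -0.0019] turn [-0.019 -0.03   0.002]
0.1 0.09 [739.2 107.4]
0.1 -0.09 [653.5 520.1]
-0.1 -0.09 [225.5 520.5]
-0.1 0.09 [162.4 107.9]
0.04 0.09 [566.1 107.5]
0.04 -0.09 [525.1 520.2]
```

View pics/w2.png

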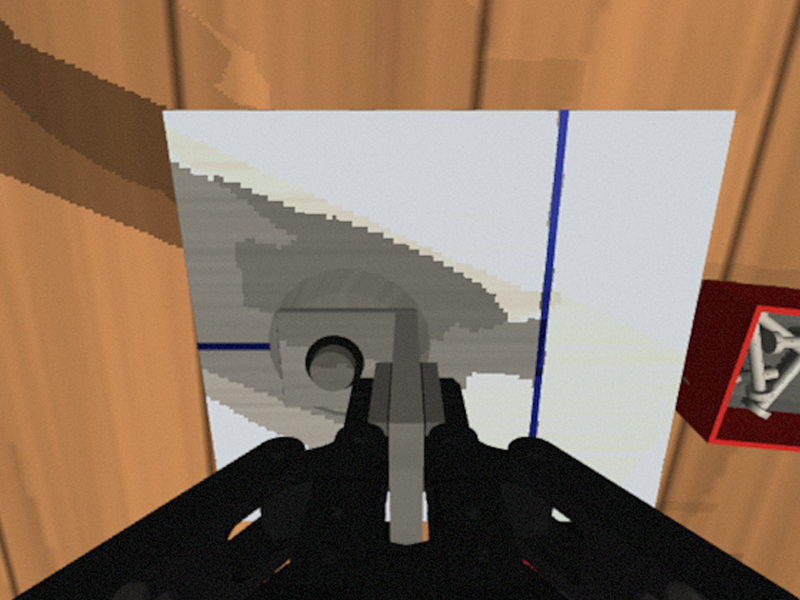

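The plate corners at (163,110) and (735,111) and the lap line at (564,110) match the prediction, so it hangs level and centred. Next I work out the transfer.

```bash
python3 - <<'E'
from h import *
go([.50,0,.185],0)
go([.431,.1695,.14],-9.05)
E
```

```text
shift [0.3338 0.0877 0.0008] turn [-0.022 -0.032  0.641]
shift [0.5067 0.0284 0.0464] turn [-0.024 -0.03   2.451]
```

servo_tool:
  motion:
    - [[0.015,0.006,0,0,0,0.05,0],[0.04,0.015,0,0,0,0.1,0],[0.07,0.025,0,0,0,0.2,0],[0.1,0.035,0,0,0,0.3,0],[0.13,0.045,0,0,0,0.4,0],[0.16,0.055,0,0,0,0.5,0],[0.19,0.065,0,0,0,0.6,0],[0.22,0.075,0,0,0,0.7,0],[0.25,0.08,0,0,0,0.8,0],[0.28,0.085,0,0,0,0.95,0],[0.31,0.085,0,0,0,1.1,0],[0.34,0.083,0,0,0,1.3,0],[0.37,0.078,0,0,0,1.5,0],[0.4,0.07,0.005,0,0,1.7,0],[0.43,0.06,0.012,0,0,1.9,0],[0.455,0.05,0.02,0,0,2.1,0],[0.48,0.04,0.03,0,0,2.3,0],[0.497,0.032,0.04,0,0,2.4,0],[0.505,0.029,0.045,-0.02,-0.03,2.45,0],[0.507,0.028,0.046,-0.02,-0.03,2.45,0]]

```text
t: 6.03
eef_pos: [0.4294, 0.1707, 0.1393]
tool_rot: [0.0, 0.759, 0.651, -0.001]
contact_force: [-0.2, -0.7, -4.7]
gripper_width: 0.081
grasp_force: 78.2
```

servo_tool:
  motion:
    - [[0,0,0,0,0,0,0],[0,0,0,0,0,0,0],[0,0,0,0,0,0,0],[0,0,0,0,0,0,0]]

```text
t: 6.37
eef_pos: [0.4324, 0.1682, 0.1412]
tool_rot: [0.002, 0.761, 0.648, 0.0]
contact_force: [0.4, 0.4, -5.5]
gripper_width: 0.078
grasp_force: 78.2
```

```bash
python3 - <<'E'
from h import *
o=bot.get_obs();print(o["contact_force"],o["torque"])
go([.431,.1695,.14],-9.05)
E
```

```text
[ 0.44416827  0.36255247 -5.49670861] [-0.00166858  0.02330605 -0.03644644]
shift [ 0.0011 -0.0016  0.0012] turn [ 0.032  0.016 -0.022]
```

servo_tool:
  motion:
    - [[0.001,-0.001,0.008,0.02,0.01,0,0],[0.001,-0.001,0.018,0.02,0.01,0,0],[0.001,-0.001,0.027,0.02,0.01,0,0],[0.001,-0.001,0.033,0.02,0.01,0,0],[0.001,-0.001,0.037,0.02,0.01,0,0],[0.001,-0.001,0.039,0.02,0.01,0,0],[0.001,-0.001,0.039,0.02,0.01,0,0],[0.001,-0.001,0.039,0.02,0.01,0,0],[0.001,-0.001,0.039,0.02,0.01,0,0]]

```text
t: 7.12
eef_pos: [0.4313, 0.1704, 0.1023]
tool_rot: [0.0, 0.761, 0.649, 0.0]
contact_force: [-1.1, 1.0, -4.9]
gripper_width: 0.076
grasp_force: 78.3
```

```bash
python3 - <<'E'
from h import *
import pickle
o=bot.get_obs();print(o["contact_force"],o["torque"])
go([.431,.1695,.0975],-9.05)
c=bot.read_camera("top");im=c["img"];pickle.dump({k:np.array(c[k]) for k in("img","K","pose")},open("top1.pkl","wb"))
cv2.imwrite("pics/t1.png",cv2.resize(im[195:285,180:325,::-1],None,fx=5.5,fy=5.5,interpolation=cv2.INTER_CUBIC))
E
```

```text
[-1.13974416  1.03130264 -4.92061688] [ 0.01542193  0.07215468 -0.03347831]
shift [-0.0009 -0.0001  0.0048] turn [0.012 0.001 0.001]
```

View pics/t1.png

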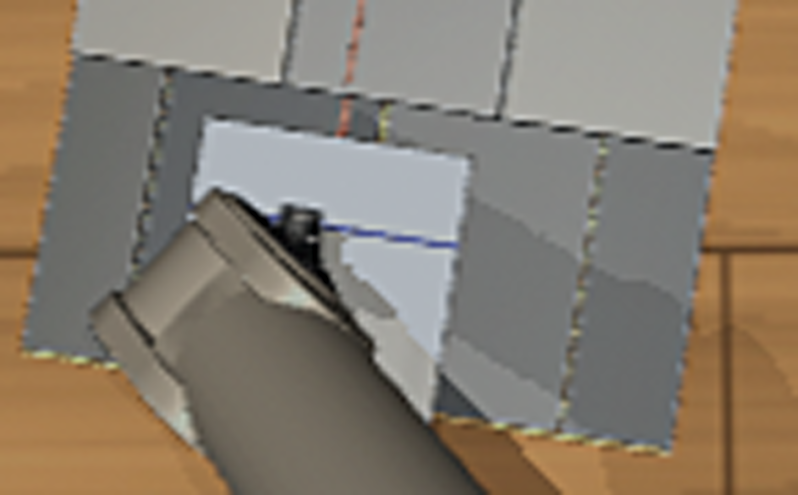

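The upper edge now runs from (204,118) to (469,156), about 30 mm short of the butt line. The chalk meets it at about (343,135).

```bash
python3 - <<'E'
from est import *
z=.0675
a,b=Rr(204,118,z),Rr(469,156,z);m=(a+b)/2
e=a-b;print(m,np.linalg.norm(e),np.degrees(np.arctan2(e[1],e[0]))-90)
t=np.radians(-9.05);u=np.array([np.cos(t),np.sin(t)]);v=np.array([-u[1],u[0]])
print("to butt",(np.array([.5742,.1467])-m)@u,"off chalk",(m-np.array([.5742,.1467]))@v)
E
```

```text
flash [ 0.44826881 -0.33830997] 0.198816343257179 0.18008983215331234 3.204835792852256 3.1830399985975557
lap dist 0.059060848669223565
butt [ 0.53551134 -0.09857161] [0.60272821 0.32772634] 0.43156465477971023 81.0396125941294
eave [ 0.33610154 -0.06693935] [0.40422751 0.36336496] 0.43566379982635123 81.00357642687476
left [0.40422751 0.36336496] [0.60272821 0.32772634] 0.20167458713750747 -10.17838901195886
right [ 0.33610154 -0.06693935] [ 0.53551134 -0.09857161] 0.2019031176393946 -9.013693656758422
chalk [0.3925555  0.17601489] [0.57369339 0.14675805] 0.1834854221790367 -9.175002194632137
[0.54609154 0.15307463] 0.18012314197398524 -8.56583355175421
to butt 0.028761253479070867 off chalk 0.0018739155256748113
```

servo_tool:
  motion:
    - [[-0.001,0,0.001,0,0,0,0],[-0.001,0,0.002,0,0,0,0],[-0.001,0,0.003,0,0,0,0],[-0.001,0,0.0035,0,0,0,0],[-0.001,0,0.004,0,0,0,0],[-0.001,0,0.004,0,0,0,0],[-0.001,0,0.004,0,0,0,0]]

```text
t: 7.75
eef_pos: [0.4308, 0.1692, 0.098]
tool_rot: [0.0, 0.761, 0.649, -0.0]
contact_force: [-0.6, 0.2, -4.1]
gripper_width: 0.076
grasp_force: 78.3
```

servo_tool:
  motion:
    - [[0,0,0.0005,0,0,0,0],[0,0,0.001,0,0,0,0],[0,0,0.001,0,0,0,0],[0,0,0.001,0,0,0,0]]

```text
t: 8.08
eef_pos: [0.4308, 0.1692, 0.097]
tool_rot: [0.0, 0.761, 0.649, -0.0]
contact_force: [-0.6, -0.4, -5.5]
gripper_width: 0.081
grasp_force: 78.3
```

servo_tool:
  motion:
    - [[0,0,0.0005,0,0,0,0],[0,0,0.001,0,0,0,0],[0,0,0.001,0,0,0,0],[0,0,0.001,0,0,0,0]]

```text
t: 8.42
eef_pos: [0.4309, 0.1692, 0.0967]
tool_rot: [0.001, 0.761, 0.649, -0.0]
contact_force: [-2.1, -2.1, 4.9]
gripper_width: 0.074
grasp_force: 79.6
```

servo_tool:
  motion:
    - [[0,0,-0.0005,0,0,0,0],[0,0.004,-0.0005,0,0,0,0],[0,0.008,-0.0005,0,0,0,0],[0,0.012,-0.0005,0,0,0,0],[0,0.016,-0.0005,0,0,0,0],[0,0.02,-0.0005,0,0,0,0],[0,0.024,-0.0005,0,0,0,0],[0,0.024,-0.0005,0,0,0,0]]

```text
t: 9.08
eef_pos: [0.4559, 0.1654, 0.0967]
tool_rot: [0.001, 0.761, 0.649, 0.001]
contact_force: [-0.4, 1.0, -0.1]
gripper_width: 0.079
grasp_force: 79.0
```

```bash
python3 - <<'E'
from h import *
o=bot.get_obs();print(o["contact_force"],o["torque"])
go([.5199,.1554,.0965],-9.05)
E
```

```text
[-0.40591862  1.01247893 -0.13966024] [0.16768632 0.1430987  0.06203925]
shift [0.0002 0.0648 0.0003] turn [ 0.019 -0.004 -0.007]
```

servo_tool:
  motion:
    - [[0,0.004,0,0,0,0,0],[0,0.008,0,0,0,0,0],[0,0.012,0,0,0,0,0],[0,0.016,0,0,0,0,0],[0,0.02,0,0,0,0,0],[0,0.02,0,0,0,0,0]]

```text
t: 9.58
eef_pos: [0.4751, 0.1623, 0.0967]
tool_rot: [0.0, 0.761, 0.649, 0.0]
contact_force: [-0.2, -0.0, 2.2]
gripper_width: 0.078
grasp_force: 79.2
```

servo_tool:
  motion:
    - [[0,0.004,0,0,0,0,0],[0,0.008,0,0,0,0,0],[0,0.012,0,0,0,0,0],[0,0.016,0,0,0,0,0],[0,0.02,0,0,0,0,0],[0,0.024,0,0,0,0,0],[0,0.028,0,0,0,0,0],[0,0.032,0,0,0,0,0],[0,0.036,0,0,0,0,0],[0,0.04,0,0,0,0,0],[0,0.043,0,0,0,0,0],[0,0.045,0,0,0,0,0],[0,0.045,0,0,0,0,0],[0,0.045,0,0,0,0,0]]

```text
t: 10.75
eef_pos: [0.5188, 0.1554, 0.0967]
tool_rot: [0.0, 0.761, 0.649, 0.0]
contact_force: [-3.2, 0.8, 4.3]
gripper_width: 0.076
grasp_force: 79.5
```

```bash
python3 - <<'E'
from h import *
o=bot.get_obs();print(o["contact_force"],o["torque"])
go([.5199,.1554,.0965],-9.05)
a=bot.read_camera("top")["img"][190:270,190:300,::-1];w=bot.read_camera("wrist")["img"][:,:,::-1]
a=cv2.resize(a,(400,291),interpolation=cv2.INTER_CUBIC);w=cv2.resize(w,(400,300))
cv2.imwrite("pics/t2.png",np.hstack([cv2.resize(a,(400,300)),w]))
E
```

```text
[-3.17986919  0.84722929  4.31611145] [0.32532811 0.68652785 0.00166578]
shift [0.0002 0.001  0.0002] turn [0.01  0.002 0.   ]
```

View pics/t2.png

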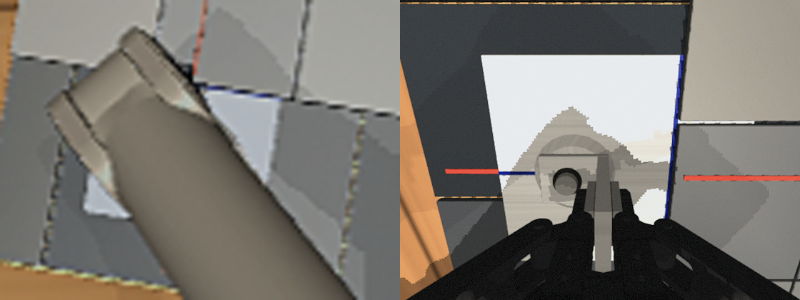

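The blue lap line lies along the butt line, and the chalk is within about 2 mm of the plate's centre mark. Now I press down.

servo_tool:
  motion:
    - [[0.0005,0,0.0003,0,0,0,0],[0.0005,0,0.0006,0,0,0,0],[0.0005,0,0.0006,0,0,0,0],[0.0005,0,0.0006,0,0,0,0],[0.0005,0,0.0006,0,0,0,0],[0.0005,0,0.0006,0,0,0,0]]

```text
t: 11.35
eef_pos: [0.5189, 0.1553, 0.0967]
tool_rot: [0.001, 0.761, 0.649, -0.0]
contact_force: [-5.2, -1.3, 10.9]
gripper_width: 0.077
grasp_force: 80.5
```

servo_tool:
  motion:
    - [[0,0,0,0,0,0,0],[0,0,0,0,0,0,0],[0,0,0,0,0,0,0],[0,0,0,0,0,0,0],[0,0,0,0,0,0,0],[0,0,0,0,0,0,0]]

```text
t: 11.85
eef_pos: [0.5188, 0.1554, 0.0966]
tool_rot: [0.001, 0.761, 0.649, -0.0]
contact_force: [-5.4, -0.9, 11.7]
gripper_width: 0.08
grasp_force: 80.5
```

servo_tool:
  motion:
    - [[0,0,0.0002,0,0,0,0],[0,0,0.0002,0,0,0,0],[0,0,0.0002,0,0,0,0],[0,0,0.0002,0,0,0,0],[0,0,0.0002,0,0,0,0],[0,0,0.0002,0,0,0,0]]

```text
t: 12.35
eef_pos: [0.5188, 0.1553, 0.0967]
tool_rot: [0.001, 0.761, 0.649, -0.0]
contact_force: [-5.4, -1.8, 12.7]
gripper_width: 0.081
grasp_force: 80.7
```

```bash
python3 - <<'E'
from h import *
o=bot.get_obs();print(o["contact_force"],o["torque"],o["eef_pos"])
go([.5199,.1554,.0965],-9.05)
if 5<o["contact_force"][2]<25: print(bot.hand_in())
E
```

```text
[-5.40045489 -1.76317671 12.65959403] [-0.06353913  1.38375353  0.04518915] [0.51883241 0.155343   0.09666297]
shift [0.0002 0.001  0.0002] turn [ 0.012  0.016 -0.003]
the job is handed in; nothing more can be done
None
```

I handed the job in at about 12.4 s with the flashing tucked under the upper slates, its lap line at the butt line and the foot within about 2 mm of the chalk. It is held and pressed flat with about 13 N at the tool, roughly 18 N on the roof with its own weight; the hand-in returned no verdict.

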